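Pack the mooncake moulds into their tray

TASK

Pack the mooncake mould set: gently stand each of the four aluminium moulds upright in the wooden tray, in the middle of the pad that has its cap's colour and its outline, and let go. Leave the black plastic mould and the dark wooden press standing where they are; they look similar but do not belong to the set.

Things in the scene. Friction and masses are not known exactly. Their poses are not given: they have to be found in the camera images.
- mould_round: Aluminium mooncake mould with a red cap, standing upright; bare silvery body, outline round, 56 mm across. Solid and rigid: body 50 mm tall, above it a 14 mm thick rod with spring coils (20 mm across, not felt), then a round palm cap, 32 mm across, from 70 to 92 mm height, the natural place to grip from above. About 0.18 kg. Origin: centre of its underside, z up along its axis.
- mould_square: Aluminium mooncake mould with a blue cap, standing upright; bare silvery body, outline square, 50 x 50 mm. Solid and rigid: body 50 mm tall, above it a 14 mm thick rod with spring coils (20 mm across, not felt), then a round palm cap, 32 mm across, from 70 to 92 mm height, the natural place to grip from above. About 0.18 kg. Origin: centre of its underside, z up along its axis.
- mould_flower: Aluminium mooncake mould with a yellow cap, standing upright; bare silvery body, outline a six-petalled flower, 58 mm across. Solid and rigid: body 50 mm tall, above it a 14 mm thick rod with spring coils (20 mm across, not felt), then a round palm cap, 32 mm across, from 70 to 92 mm height, the natural place to grip from above. About 0.18 kg. Origin: centre of its underside, z up along its axis.
- mould_oval: Aluminium mooncake mould with a green cap, standing upright; bare silvery body, outline oval, 66 mm (its x) x 44 mm (its y). Solid and rigid: body 50 mm tall, above it a 14 mm thick rod with spring coils (20 mm across, not felt), then a round palm cap, 32 mm across, from 70 to 92 mm height, the natural place to grip from above. About 0.18 kg. Origin: centre of its underside, z up along its axis.
- pad_round: Red pad, round, 72 mm across, 3 mm thick, fixed on the floor of the wooden tray. Origin: centre of its underside, which lies 7 mm above the table (pad top at 10 mm); z up, x and y along the tray's sides. The tray is 200 x 200 mm, fixed, with 7 mm walls 22 mm tall; its four pads lie two by two, 92 mm apart centre to centre.
- pad_square: Blue pad, square, 64 x 64 mm, 3 mm thick, fixed on the floor of the wooden tray. Origin: centre of its underside, which lies 7 mm above the table (pad top at 10 mm); z up, x and y along the tray's sides. The tray is 200 x 200 mm, fixed, with 7 mm walls 22 mm tall; its four pads lie two by two, 92 mm apart centre to centre.
- pad_flower: Yellow pad, a six-petalled flower, 74 mm across, 3 mm thick, fixed on the floor of the wooden tray. Origin: centre of its underside, which lies 7 mm above the table (pad top at 10 mm); z up, x and y along the tray's sides. The tray is 200 x 200 mm, fixed, with 7 mm walls 22 mm tall; its four pads lie two by two, 92 mm apart centre to centre.
- pad_oval: Green pad, oval, 84 mm (its x) x 56 mm (its y), 3 mm thick, fixed on the floor of the wooden tray. Origin: centre of its underside, which lies 7 mm above the table (pad top at 10 mm); z up, x and y along the tray's sides. The tray is 200 x 200 mm, fixed, with 7 mm walls 22 mm tall; its four pads lie two by two, 92 mm apart centre to centre.
- plastic_mould: Look-alike that does not belong: black plastic round mould, 56 mm across, with a red cap. Solid and rigid: body 50 mm tall, above it a 14 mm thick rod with spring coils (20 mm across, not felt), then a round palm cap, 32 mm across, from 70 to 92 mm height, the natural place to grip from above. About 0.18 kg. Origin: centre of its underside, z up along its axis.
- wooden_press: Look-alike that does not belong: dark brown wooden round press, 56 mm across, with a yellow cap. Solid and rigid: body 50 mm tall, above it a 14 mm thick rod with spring coils (20 mm across, not felt), then a round palm cap, 32 mm across, from 70 to 92 mm height, the natural place to grip from above. About 0.18 kg. Origin: centre of its underside, z up along its axis.
Not all that is in view belongs to the job. What is shaped like the mould_oval but purple is not meant.

How it is judged:
By the outcome, as a careful person would: the job done as asked, in the order asked, and still so for the second after the job is handed in, with the robot touching nothing.
It also fails if it takes over 96 s, if anything falls off the work surface, if the arm or the gripper's body presses on something with over 40 N, if the wrist force passes 120 N, or if a joint passes its speed limit or range.

ROBOT

A 6-joint arm with a two-finger parallel gripper is mounted at the origin on the work surface. World frame = base frame: x ahead of the robot, y to its left, z up, the work surface at z = 0. Lengths are in m, angles in degrees, forces in N, time in s.
With the tool pointing down it reaches from about 0.25 to 0.725 m from the base axis. Payload 9.7 kg.
Tool frame: the origin (TCP) lies on the centre line of the jaws, within the pads' length; the fingertips stand 14 mm ahead of it and the grasp point (between the pads) lies 5 mm behind it; z points along the fingers, y is the line along which they close (so a half turn about z gives the same grasp; the last joint's range is limited). The gripper opens to 85 mm and grips with 20 to 120 N. Pads are 22 mm wide; open, the fingers measure 114 mm over their backs; the gripper's body (76 mm by 85 mm) begins 54 mm behind the grasp point. The pads swing forward as they close: fully open they stand 13 mm farther back than shut.
Start: joints at [67.208, 4.979, 10.078, 95.1, 0, 90], TCP at [0.213, 0.507, 0.245] pointing down, gripper open.
Joint ranges: [-179.16, 179.16], [-48.56, 103.87], [-65.8, 70.77], [-126.05, 130.52], [-82.76, 87.17], [-180, 180]. Speed limits (degrees/s): [127.2, 127.2, 147.25, 180, 180, 180].

INTERFACE

Orientations are given as [roll, pitch, yaw] about the fixed x, y, z axes, in that order (R = Rz(yaw) Ry(pitch) Rx(roll)).
In Python, from workcell import bot, camera, get_calibration, ticket gives the robot as it stands. The module is installed in compiled form; this text tells all that it offers.
- The arm moves only by the tool send_rows, never from a script. Its arguments are lists of equal length, an entry for each row: "linear": the shift along the tool's x, y, z in m, a list of three; "twist": the turn, a rotation vector about the tool's x, y, z in units of 10 degrees (1.0 is 10 degrees), a list of three; "gripper": the opening in per cent of the stroke, from 0 (shut) to 100 (fully open). In form: {"linear": [[x, y, z], ...], "twist": [[wx, wy, wz], ...], "gripper": [gripper, ...]}. A call has 1 to 8 rows; each row shifts and turns the commanded pose from where the row before left it, along the tool's axes as they then stand; what a row does not reach is not made up. A row lasts 1/8 s, in which the tool goes at most 62.5 mm and 10.7 degrees, less where a joint would pass 70% of its speed; a pose out of reach is approached as far as the arm can. A call with a gripper value outside its range is refused whole. The fingers move at their own pace and stop on an object; "grip_force" is the grip in N (left out, the last holds). Time passes only in rows, so rows that do not move let the fingers close. It gives the time, the measured TCP pose, the force, the opening and the grip force at its end, in the units of the state.
- bot.get_obs(): the state, without advancing time (a new reading comes with each control period).
- camera(name): name is "scene" or "side" or "wrist"; returns the picture (480x640x3 uint8, red, green, blue); there is no depth.
- get_calibration(name): a dict with "fx", "fy", "cx", "cy" (pixels), "origin" and "orientation" of the camera in the world; the wrist camera has in their place "hand_eye" (4x4, takes a point from camera to tool coordinates, whose origin is the TCP and whose axes are the flange's). Camera axes: x right, y down, z forward; pixel columns grow to the right and rows downward; lengths in m; the calibration is good to about 2 mm. A picture is of the moment at which its call begins: read the wrist's pose just before it. get_calibration takes no time and is no camera call.
- ticket.job_done(): hands the job in; it is judged then, once.
The state is a dict: "time": time; "q": joint angles; "qd": joint speeds; "joint_efforts": joint torques, N m; "ee_pos": TCP position; "tcp_rot": TCP orientation; "wrist_force": force on the tool from outside, world axes, zero at the start; "torque": the same for the moment, N m; "opening": finger opening in m; "grasp_force": force on a finger pad.
Only numpy, scipy, OpenCV 4.12 (cv2) and the standard library are available. Lean on these libraries where they do the work, as an engineer would, in place of code of your own. Each camera call takes 0.05 s, during which the arm holds its last target. There are 200 camera calls.

## Working session

There is one attempt and no reset: what is moved stays moved. The work goes in short steps, Python scripts to look and compute and a tool call to move; the robot and the scene stay as the last step left them, time stands still between calls to the robot, and variables do not carry over. Pictures are saved under pics/ and viewed, at most 14 in all, crops included, and the job is handed in when it is done.

Besides the shell and the picture viewer there is one more tool, called after "Call:" as name(argument=value, ...) on one line, values as JSON. send_rows: Moves the arm, as the interface text tells. Its arguments: {"type":"object","properties":{"linear":{"type":"array"},"twist":{"type":"array"},"gripper":{"type":"array"},"grip_force":{"type":"number"}},"required":["linear","twist","gripper"]}

```bash
mkdir -p pics; python3 - <<'E'
from workcell import bot,camera,get_calibration
import cv2
for n in("scene","side"):
    cv2.imwrite(f"pics/{n}0.png",camera(n)[:,:,::-1]); print(n,get_calibration(n))
print(get_calibration("wrist")); o=bot.get_obs(); print(o)
E
```

```text
scene {'fx': 574.9686741174537, 'fy': 574.9686741174537, 'cx': 318.87461667174347, 'cy': 229.88110537337747, 'origin': array([0.97029793, 0.60097808, 1.11425427]), 'orientation': array([-145.08623928,    0.58032417,  143.16456578])}
side {'fx': 578.0614097020998, 'fy': 578.0614097020998, 'cx': 319.76811837610853, 'cy': 234.23867229899466, 'origin': array([ 0.18083538, -0.95514893,  0.79580364]), 'orientation': array([-127.06295811,    0.21971804,  -19.97033945])}
{'fx': 424.1333433056472, 'fy': 424.1333433056472, 'cx': 314.48501272093495, 'cy': 232.93374112982178, 'hand_eye': array([[ 9.98867689e-04, -9.50363579e-01, -3.11139952e-01,
         8.00038467e-02],
       [ 9.99998315e-01,  1.42845845e-03, -1.15282165e-03,
        -2.70668932e-04],
       [ 1.54005021e-03, -3.11138276e-01,  9.50363405e-01,
        -1.27447277e-01],
       [ 0.00000000e+00,  0.00000000e+00,  0.00000000e+00,
         1.00000000e+00]])}
{'time': 0.1, 'q': array([ 6.72075281e+01,  5.00747114e+00,  1.00392252e+01,  9.50992353e+01,
       -1.07258118e-03,  9.00004660e+01]), 'qd': array([ 0.00123343, -0.16471896, -0.05422215, -0.08812533,  0.04749029,
       -0.00976136]), 'joint_efforts': array([-4.34082722e-04, -5.21562481e+01,  4.65651584e+01,  1.60530768e-02,
       -6.44588067e-05, -2.25644953e-05]), 'ee_pos': array([0.21299957, 0.50687928, 0.24466061]), 'tcp_rot': array([-1.79932519e+02,  1.07312930e-03,  1.57207063e+02]), 'wrist_force': array([ 0.44806622,  0.64008231, -0.30743087]), 'torque': array([0.01625636, 0.05829459, 0.02631261]), 'grasp_force': 0.0, 'opening': 0.08550137084712145}
```

View pics/scene0.png

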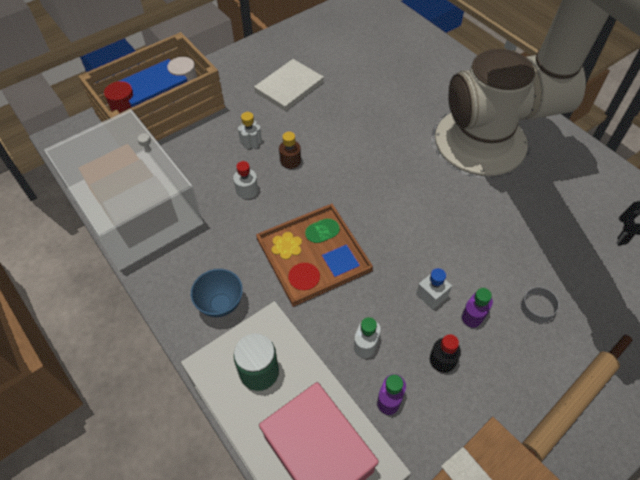

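View pics/side0.png

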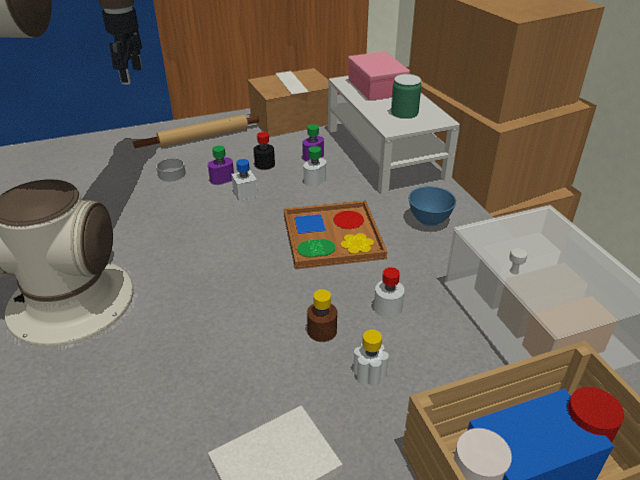

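The scene image shows these candidates:
- **Red caps:** silver (243,180) and black (446,352). The silver one is mould_round; the black plastic one stays.
- **Yellow caps:** silver petalled (248,130) and brown (290,148). The silver one is mould_flower; the brown one is the wooden press.
- **Blue cap:** silver (436,285), which is mould_square.
- **Green caps:** silver (367,337) and purple (477,305), (391,392). The silver one is mould_oval.

I'll confirm these in an enlarged crop and measure.

```bash
cat > h.py <<'E'
import numpy as np,cv2
from scipy.spatial.transform import Rotation as R
from workcell import bot,camera,get_calibration
def rpy(a): return R.from_euler('xyz',a,degrees=True).as_matrix()
def pose(n,o=None):
    c=get_calibration(n); K=np.array([[c['fx'],0,c['cx']],[0,c['fy'],c['cy']],[0,0,1]])
    if n!='wrist': return K,rpy(c['orientation']),np.array(c['origin'])
    T=c['hand_eye']; Rt=rpy(o['tcp_rot']); return K,Rt@T[:3,:3],Rt@T[:3,3]+o['ee_pos']
def onplane(P,uv,z):
    K,Rc,t=P; uv=np.atleast_2d(uv).astype(float)
    d=(Rc@np.linalg.inv(K)@np.c_[uv,np.ones(len(uv))].T).T
    return t+d*((z-t[2])/d[:,2])[:,None]
def proj(P,X):
    K,Rc,t=P; p=(K@Rc.T@(np.atleast_2d(X)-t).T).T; return p[:,:2]/p[:,2:]
HUE={'red':((0,8),(170,180)),'yellow':((20,33),),'green':((45,85),),'blue':((105,125),)}
def mask(im,c):
    h=cv2.cvtColor(im,cv2.COLOR_RGB2HSV); m=0
    for a,b in HUE[c]: m=m|cv2.inRange(h,(a,120,70),(b,255,255))
    return m
def blob(im,c,uv,r=40):
    m=mask(im,c); n,l,s,ce=cv2.connectedComponentsWithStats(m)
    k=[i for i in range(1,n) if s[i,4]>25 and np.hypot(*(ce[i]-uv))<r]
    i=min(k,key=lambda i:np.hypot(*(ce[i]-uv))); return ce[i],s[i,4]
def rectify(im,P,c,z,half=.06,px=400):
    # top view at height z centred at c: image right=+x, image up=+y
    q=np.array([[c[0]-half,c[1]+half,z],[c[0]+half,c[1]+half,z],[c[0]+half,c[1]-half,z],[c[0]-half,c[1]-half,z]])
    H=cv2.getPerspectiveTransform(proj(P,q).astype(np.float32),np.float32([[0,0],[px,0],[px,px],[0,px]]))
    return cv2.warpPerspective(im,H,(px,px))
E
python3 - <<'E'
from h import *
im={n:camera(n) for n in('scene','side')}
caps={'round':('red',(243,168),(391,276)),'flower':('yellow',(248,119),(372,339)),'square':('blue',(438,276),(243,166)),'oval':('green',(369,325),(315,153))}
pads={'round':('red',(304,276),(349,219)),'flower':('yellow',(287,245),(357,243)),'square':('blue',(341,261),(310,223)),'oval':('green',(323,230),(317,247))}
for nm,d,z in(('cap',caps,.083),('pad',pads,.01)):
  for k,(c,a,b) in d.items():
    for n,u in(('scene',a),('side',b)):
        e,s=blob(im[n],c,u,15); print(nm,k,n,e.round(1),s,onplane(pose(n),e,z)[0].round(4))
s=im['scene'][:,:,::-1]
A=cv2.resize(s[90:310,215:375],None,fx=2.5,fy=2.5,interpolation=cv2.INTER_CUBIC)
B=cv2.resize(s[250:420,340:500],None,fx=2.5,fy=2.5,interpolation=cv2.INTER_CUBIC)
B=cv2.copyMakeBorder(B,0,A.shape[0]-B.shape[0],0,0,cv2.BORDER_CONSTANT)
cv2.imwrite('pics/crop1.png',np.hstack([A,B])[:600,:800])
E
```

```text
cap round scene [242.7 167.8] 146 [ 0.5834 -0.2343  0.083 ]
cap round side [390.6 276.4] 275 [ 0.58   -0.2355  0.083 ]
cap flower scene [247.  118.2] 137 [ 0.4852 -0.3679  0.083 ]
cap flower side [371.8 340.4] 365 [ 0.482  -0.3691  0.083 ]
cap square scene [437.6 276.3] 199 [0.4221 0.2606 0.083 ]
cap square side [242.5 165.3] 149 [0.4192 0.2592 0.083 ]
cap oval scene [368.3 324.6] 164 [0.6058 0.2585 0.083 ]
cap oval side [314.5 152.3] 133 [0.6052 0.2595 0.083 ]
pad round scene [303.7 275.9] 732 [0.6187 0.0566 0.01  ]
pad round side [348.2 219.3] 439 [0.6154 0.0553 0.01  ]
pad flower scene [286.4 245.2] 575 [ 0.6024 -0.0335  0.01  ]
pad flower side [356.8 242.8] 487 [ 0.5994 -0.0342  0.01  ]
pad square scene [340.3 260.1] 638 [0.5286 0.0734 0.01  ]
pad square side [309.3 223.4] 434 [0.5248 0.0711 0.01  ]
pad oval scene [321.9 230.4] 548 [ 0.5123 -0.0172  0.01  ]
pad oval side [315.8 247.4] 540 [ 0.5088 -0.0183  0.01  ]
```

View pics/crop1.png

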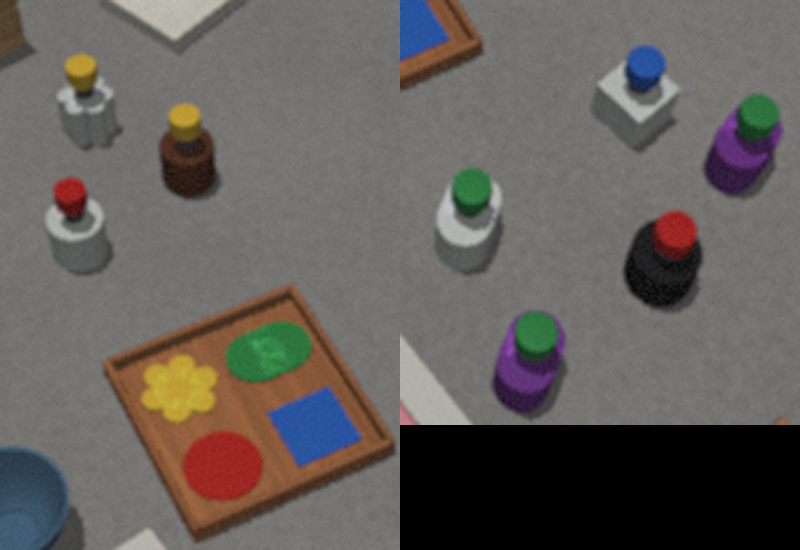

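The crop confirms it: silver square/blue, silver oval/green, silver round/red and silver flower/yellow are the set. Black, brown and both purple ones are not. Now I'll plan the move to above the square mould.

```bash
cat > plan.py <<'E'
import sys; from h import *
# plan.py x y z yaw [n]: rows (all tool down) from the commanded/measured pose
o=bot.get_obs(); x,y,z,yaw=map(float,sys.argv[1:5])
p=np.array(o['ee_pos']); y0=o['tcp_rot'][2]; D=np.array([x,y,z])-p
w=(yaw-y0+180)%360-180
n=max(int(np.ceil(np.linalg.norm(D)/.058)),int(np.ceil(abs(w)/10)),1)
if len(sys.argv)>5: n=int(sys.argv[5])
L=[]
for i in range(n):
    a=y0+w*i/n; L.append((rpy([180,0,a]).T@(D/n)).round(3).tolist())
print('q6',o['q'][5].round(1),'n',n,'yaw turn',round(w,1)); print('linear',L); print('twist z each',round(-w/n/10,2),' total shift tool0',(rpy([180,0,y0]).T@D).round(4))
E
python3 plan.py .4206 .26 .2 157.2
```

```text
q6 90.0 n 6 yaw turn -0.0
linear [[-0.048, -0.025, 0.007], [-0.048, -0.025, 0.007], [-0.048, -0.025, 0.007], [-0.048, -0.025, 0.007], [-0.048, -0.025, 0.007], [-0.048, -0.025, 0.007]]
twist z each 0.0  total shift tool0 [-0.287  -0.1472  0.0448]
```

Call:
send_rows(linear=[[-0.048,-0.025,0.007],[-0.048,-0.025,0.007],[-0.048,-0.025,0.007],[-0.048,-0.025,0.007],[-0.048,-0.025,0.007],[-0.048,-0.022,0.01],[0,0,0],[0,0,0]], twist=[[0,0,0],[0,0,0],[0,0,0],[0,0,0],[0,0,0],[0,0,0],[0,0,0],[0,0,0]], gripper=[100,100,100,100,100,100,100,100])

```text
time: 1.2
ee_pos: [0.4215, 0.26, 0.2003]
tcp_rot: [-180.0, -0.0, 157.2]
wrist_force: [1.0, -0.6, -0.3]
opening: 0.0855
grasp_force: 0.0
```

```bash
cat > look.py <<'E'
import sys; from h import *
# look.py name cx cy z half : wrist picture, raw + rectified top view at height z
o=bot.get_obs(); im=camera('wrist'); P=pose('wrist',o); nm=sys.argv[1]; cx,cy,z,h=map(float,sys.argv[2:6])
np.savez(f'{nm}.npz',im=im,pos=o['ee_pos'],rot=o['tcp_rot'])
r=rectify(im,P,(cx,cy),z,h)
cv2.imwrite(f'pics/{nm}.png',np.hstack([cv2.resize(im,(400,300)),np.zeros((300,0,3),np.uint8)])[:,:,::-1] if 0 else np.hstack([cv2.copyMakeBorder(cv2.resize(im,(400,300)),0,100,0,0,cv2.BORDER_CONSTANT),r])[:,:,::-1])
print(o['ee_pos'].round(4),o['tcp_rot'].round(2))
E
python3 look.py sq .4206 .26 .05 .05
python3 - <<'E'
from h import *
d=np.load('sq.npz'); o=dict(ee_pos=d['pos'],tcp_rot=d['rot']);P=pose('wrist',o)
u=proj(P,[[.4206,.26,.09]])[0]; e,s=blob(d['im'],'blue',u,90); print(u,e,s,onplane(P,e,.09))
E
```

```text
[0.4215 0.26   0.2003] [-1.7999e+02 -2.0000e-02  1.5717e+02]
[314.91446791 235.16881228] [315.62995988 229.96834597] 2243 [[0.41778909 0.26163571 0.09      ]]
```

View pics/sq.png

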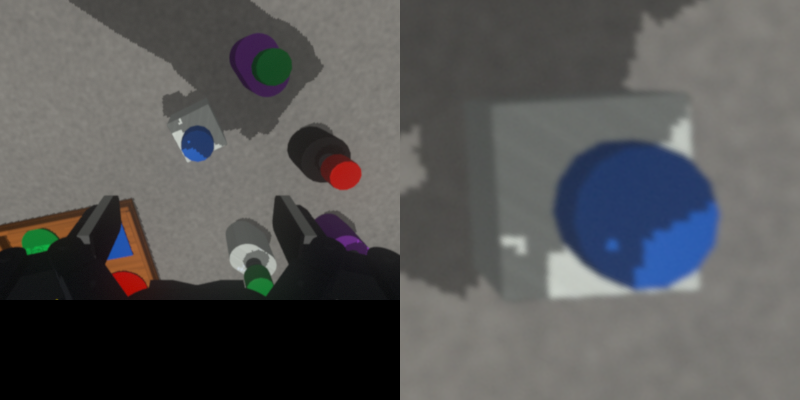

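Wrist view: the silver square mould is at raw (197,145) (panel scale), with its yaw about +3° and centre about (0.419, 0.261). I'll grip its cap and lift.

Call:
send_rows(linear=[[0.003,0,0.05],[0,0,0.05],[0,0,0.022],[0,0,0],[0,0,0],[0,0,0],[0,0,0],[0,0,0]], twist=[[0,0,0],[0,0,0],[0,0,0],[0,0,0],[0,0,0],[0,0,0],[0,0,0],[0,0,0]], gripper=[100,100,100,100,0,0,0,0], grip_force=40)

```text
time: 2.25
ee_pos: [0.4193, 0.2615, 0.0793]
tcp_rot: [179.9, 0.0, 157.2]
wrist_force: [-1.1, 0.8, 5.8]
opening: 0.0308
grasp_force: 39.3
```

Call:
send_rows(linear=[[0,0,0],[0,0,0],[0,0,-0.03],[0,0,-0.05],[0,0,-0.05],[0,0,0],[0,0,0]], twist=[[0,0,0],[0,0,0],[0,0,0],[0,0,0],[0,0,0],[0,0,0],[0,0,0]], gripper=[0,0,0,0,0,0,0])

```text
time: 3.12
ee_pos: [0.4188, 0.261, 0.2074]
tcp_rot: [-180.0, -0.0, 157.2]
wrist_force: [0.8, 0.5, -2.0]
opening: 0.0307
grasp_force: 40.4
```

```bash
python3 plan.py .50 .05 .22 143.8
```

```text
q6 54.7 n 4 yaw turn -13.4
linear [[-0.039, -0.041, -0.003], [-0.041, -0.038, -0.003], [-0.044, -0.036, -0.003], [-0.046, -0.033, -0.003]]
twist z each 0.33  total shift tool0 [-0.1566 -0.163  -0.0126]
```

```bash
python3 plan.py .62 -.02 .25 143.8
```

```text
q6 54.7 n 7 yaw turn -13.4
linear [[-0.042, -0.026, -0.006], [-0.043, -0.024, -0.006], [-0.044, -0.023, -0.006], [-0.044, -0.022, -0.006], [-0.045, -0.02, -0.006], [-0.046, -0.019, -0.006], [-0.046, -0.017, -0.006]]
twist z each 0.19  total shift tool0 [-0.2944 -0.181  -0.0426]
```

Call:
send_rows(linear=[[-0.042,-0.026,-0.006],[-0.043,-0.024,-0.006],[-0.044,-0.023,-0.006],[-0.044,-0.022,-0.006],[-0.045,-0.02,-0.006],[-0.046,-0.019,-0.006],[-0.046,-0.017,-0.006],[0,0,0]], twist=[[0,0,0.19],[0,0,0.19],[0,0,0.19],[0,0,0.19],[0,0,0.19],[0,0,0.19],[0,0,0.19],[0,0,0]], gripper=[0,0,0,0,0,0,0,0])

```text
time: 4.12
ee_pos: [0.6205, -0.0228, 0.2473]
tcp_rot: [-179.9, -0.2, 143.7]
wrist_force: [-0.6, 0.4, -2.0]
opening: 0.0305
grasp_force: 40.4
```

Call:
send_rows(linear=[[0,0,0],[0,0,0]], twist=[[0,0,0],[0,0,0]], gripper=[0,0])

```text
time: 4.38
ee_pos: [0.6191, -0.0191, 0.2498]
tcp_rot: [-180.0, -0.1, 144.0]
wrist_force: [-0.1, -0.2, -1.5]
opening: 0.0307
grasp_force: 40.4
```

```bash
python3 look.py tray .564 .02 .01 .12
python3 - <<'E'
from h import *
d=np.load('tray.npz'); o=dict(ee_pos=d['pos'],tcp_rot=d['rot']);P=pose('wrist',o)
for k,c,x in(('round','red',(.617,.056)),('square','blue',(.5267,.072)),('flower','yellow',(.601,-.034)),('oval','green',(.5105,-.0178))):
    u=proj(P,[[*x,.01]])[0]
    try: e,s=blob(d['im'],c,u,60); print(k,u.round(),e.round(),s,onplane(P,e,.01)[0].round(4))
    except Exception as ex: print(k,u,ex)
E
```

```text
[ 0.6191 -0.0191  0.2498] [-1.7997e+02 -5.0000e-02  1.4398e+02]
round [386. 137.] [385. 134.] 5658 [0.6153 0.0567 0.01  ]
square [340.  30.] [339.  34.] 5834 [0.5288 0.0693 0.01  ]
flower [290. 183.] [288. 180.] 4568 [ 0.598  -0.0334  0.01  ]
oval [239.  83.] [238.  81.] 6310 [ 0.5086 -0.0175  0.01  ]
```

View pics/tray.png

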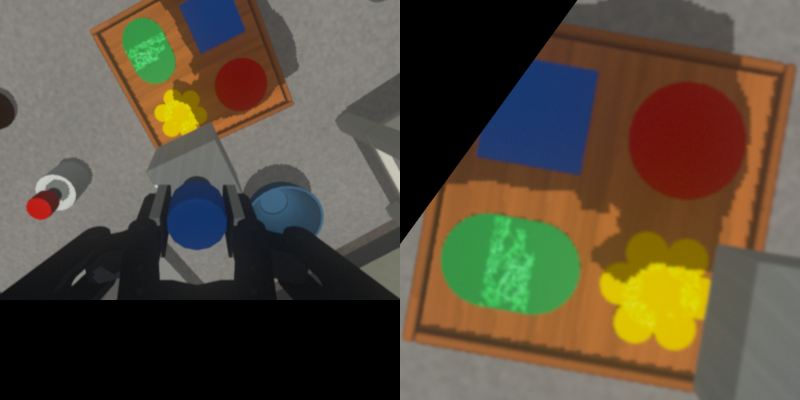

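The tray is in view: blue pad upper left, red upper right, green lower left with a lit patch, yellow partly hidden by the held mould. The grid fit gives a tray yaw of about -10.3° and pads at round (.6168,.0564), square (.5262,.0728), flower (.6004,-.0342), oval (.5098,-.0178).

```bash
python3 plan.py .5262 .0728 .11 143.9 4
```

```text
q6 34.2 n 4 yaw turn -0.1
linear [[0.032, 0.005, 0.035], [0.032, 0.005, 0.035], [0.032, 0.005, 0.035], [0.032, 0.005, 0.035]]
twist z each 0.0  total shift tool0 [0.1292 0.0197 0.1401]
```

Call:
send_rows(linear=[[0.032,0.005,0.01],[0.032,0.005,0.03],[0.032,0.005,0.04],[0.033,0.005,0.04],[0,0,0.02],[0,0,0],[0,0,0]], twist=[[0,0,0],[0,0,0],[0,0,0],[0,0,0],[0,0,0],[0,0,0],[0,0,0]], gripper=[0,0,0,0,0,0,0])

```text
time: 5.3
ee_pos: [0.5277, 0.0723, 0.1116]
tcp_rot: [179.9, 0.1, 143.9]
wrist_force: [0.6, 0.2, -1.2]
opening: 0.0306
grasp_force: 40.4
```

```bash
python3 plan.py .5262 .0728 .0885 143.9 2
```

```text
q6 43.9 n 2 yaw turn -0.0
linear [[0.001, -0.0, 0.012], [0.001, -0.0, 0.012]]
twist z each 0.0  total shift tool0 [ 0.0015 -0.0005  0.0231]
```

Call:
send_rows(linear=[[0.001,0,0.01],[0,0,0.008],[0,0,0],[0,0,0]], twist=[[0,0,0],[0,0,0],[0,0,0],[0,0,0]], gripper=[0,0,0,0])

```text
time: 5.8
ee_pos: [0.5265, 0.0726, 0.0923]
tcp_rot: [-180.0, -0.0, 143.9]
wrist_force: [-0.4, -0.3, -0.4]
opening: 0.031
grasp_force: 40.4
```

Call:
send_rows(linear=[[0,0,0.002],[0,0,0.0015],[0,0,0],[0,0,0]], twist=[[0,0,0],[0,0,0],[0,0,0],[0,0,0]], gripper=[0,0,0,0])

```text
time: 6.3
ee_pos: [0.5266, 0.0728, 0.0894]
tcp_rot: [180.0, 0.0, 143.9]
wrist_force: [-2.8, 0.8, 5.6]
opening: 0.0309
grasp_force: 40.9
```

Contact felt; releasing and rising, with the flanks clear.

Call:
send_rows(linear=[[0,0,0],[0,0,0],[0,0,0],[0,0,-0.04],[0,0,-0.06],[0,0,-0.03],[0,0,0],[0,0,0]], twist=[[0,0,0],[0,0,0],[0,0,0],[0,0,0],[0,0,0],[0,0,0],[0,0,0],[0,0,0]], gripper=[60,60,60,60,60,100,100,100])

```text
time: 7.3
ee_pos: [0.5262, 0.0727, 0.2177]
tcp_rot: [-179.9, -0.1, 143.9]
wrist_force: [1.2, -0.5, -0.1]
opening: 0.0853
grasp_force: 0.0
```

```bash
python3 look.py sq2 .5262 .0728 .06 .05; python3 plan.py .6055 .259 .22 157
```

```text
[0.5262 0.0727 0.2177] [-1.7995e+02 -5.0000e-02  1.4391e+02]
q6 44.0 n 4 yaw turn 13.1
linear [[0.011, 0.049, -0.001], [0.009, 0.05, -0.001], [0.006, 0.05, -0.001], [0.003, 0.051, -0.001]]
twist z each -0.33  total shift tool0 [ 0.0456  0.1974 -0.0027]
```

View pics/sq2.png

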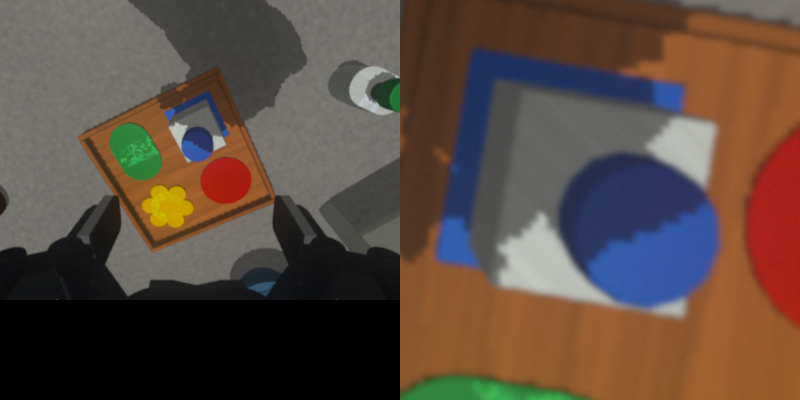

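Square mould stands on the blue pad, aligned at about -10°. I'll check its offset against the pads in the same picture.

```bash
python3 - <<'E'
from h import *
d=np.load('sq2.npz'); o=dict(ee_pos=d['pos'],tcp_rot=d['rot']);P=pose('wrist',o); X=[]
for k,c,x in(('round','red',(.6168,.0564)),('flower','yellow',(.6004,-.0342)),('oval','green',(.5098,-.0178))):
    u=proj(P,[[*x,.01]])[0]; e,s=blob(d['im'],c,u,60); X.append(onplane(P,e,.01)[0]); print(k,s,X[-1].round(4))
print('square by parallelogram',X[0]+X[2]-X[1])
E
```

```text
round 4803 [0.6147 0.0573 0.01  ]
flower 4050 [ 0.5989 -0.033   0.01  ]
oval 5343 [ 0.5082 -0.0168  0.01  ]
square by parallelogram [0.52393082 0.07353225 0.01      ]
```

```bash
cat >> h.py <<'E'
def sil(P,xy,z0,r=.016,h0=.07,h1=.092):
    a=np.linspace(0,2*np.pi,40); X=np.array([[xy[0]+r*np.cos(t),xy[1]+r*np.sin(t),z0+h] for t in a for h in(h0,h1)])
    H=cv2.convexHull(proj(P,X).astype(np.float32)); m=cv2.moments(H); return np.array([m['m10'],m['m01']])/m['m00']
def capxy(P,im,c,xy,z0,r=40):
    xy=np.array(xy[:2],float); e,s=blob(im,c,sil(P,xy,z0),r)
    for _ in range(4):
        f=sil(P,xy,z0); xy=xy+(onplane(P,e,z0+.081)-onplane(P,f,z0+.081))[0,:2]
    return xy
def padxy(P,im,c,xy,r=40):
    e,s=blob(im,c,proj(P,[[*xy,.01]])[0],r); return onplane(P,e,.01)[0,:2]
E
python3 - <<'E'
from h import *
d=np.load('sq2.npz'); v={'wrist':(pose('wrist',dict(ee_pos=d['pos'],tcp_rot=d['rot'])),d['im'])}
for n in('scene','side'): v[n]=(pose(n),camera(n))
pads=dict(red=(.6168,.0564),yellow=(.6004,-.0342),green=(.5098,-.0178))
for n,(P,im) in v.items():
    X={c:padxy(P,im,c,x) for c,x in pads.items()}
    print(n,'sq pad',(X['red']+X['green']-X['yellow']).round(4),'cap',capxy(P,im,'blue',(.5262,.0728),.01).round(4))
    if n!='wrist':
        for c,x in(('red',(.5817,-.235)),('yellow',(.4836,-.3685)),('green',(.6055,.259))): print(c,capxy(P,im,c,x,0,15).round(4))
E
```

```text
wrist sq pad [0.5239 0.0735] cap [0.5274 0.0715]
scene sq pad [0.5292 0.0725] cap [0.5289 0.071 ]
red [ 0.5827 -0.2354]
yellow [ 0.4842 -0.3697]
green [0.6054 0.2582]
side sq pad [0.5247 0.0712] cap [0.5268 0.0721]
red [ 0.5811 -0.2333]
yellow [ 0.4828 -0.3674]
green [0.6062 0.2629]
```

```bash
python3 plan.py .606 .26 .2 143.9
```

```text
q6 44.0 n 4 yaw turn -0.0
linear [[0.011, 0.05, 0.004], [0.011, 0.05, 0.004], [0.011, 0.05, 0.004], [0.011, 0.05, 0.004]]
twist z each 0.0  total shift tool0 [0.0457 0.1985 0.0174]
```

Call:
send_rows(linear=[[0.011,0.05,0.004],[0.011,0.05,0.004],[0.011,0.05,0.004],[0.012,0.049,0.005],[0,0,0],[0,0,0],[0,0,0]], twist=[[0,0,0],[0,0,0],[0,0,0],[0,0,0],[0,0,0],[0,0,0],[0,0,0]], gripper=[100,100,100,100,100,100,100])

```text
time: 8.32
ee_pos: [0.6071, 0.259, 0.2022]
tcp_rot: [180.0, 0.0, 143.8]
wrist_force: [-0.9, -1.1, -0.6]
opening: 0.0854
grasp_force: 0.0
```

```bash
python3 look.py ov .606 .26 .05 .05; python3 - <<'E'
from h import *
d=np.load('ov.npz'); P=pose('wrist',dict(ee_pos=d['pos'],tcp_rot=d['rot']))
print(capxy(P,d['im'],'green',(.606,.26),0,60))
E
```

```text
[0.6071 0.259  0.2022] [1.7999e+02 1.0000e-02 1.4385e+02]
[0.6075077  0.25947134]
```

View pics/ov.png

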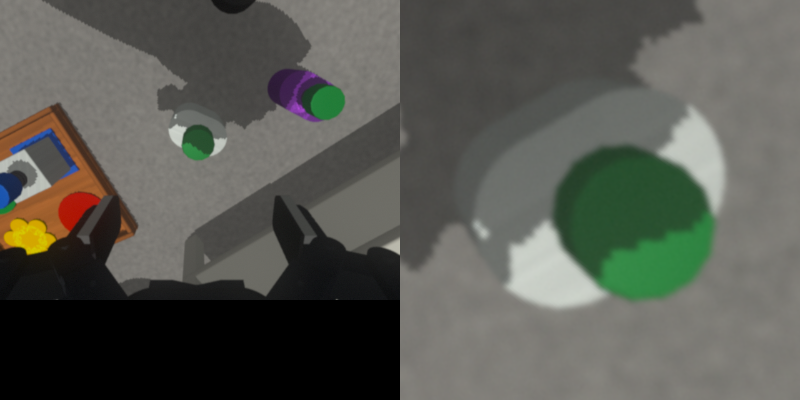

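```bash
python3 - <<'E'
from h import *
from scipy.optimize import least_squares
p=np.array([(475,235),(485,262),(510,288),(560,308),(605,300),(725,170),(718,135),(690,105),(478,212),(505,168),(545,135),(600,103),(650,90)],float)-[400,0]
def f(v):
    c,s=np.cos(v[2]),np.sin(v[2]); q=(p-v[:2])@np.array([[c,-s],[s,c]]); return np.hypot(q[:,0]/132,q[:,1]/88)-1
for t0 in(-.5,-.8):
    r=least_squares(f,[200,200,t0],loss='soft_l1',f_scale=.03); v=r.x
    print('yaw',-np.degrees(v[2]),'centre',.606+(v[0]-200)*.00025,.26-(v[1]-200)*.00025,r.cost,r.fun.round(2))
S=pose('side'); b=onplane(S,(386,190),0)[0]; print('leg',b)
for z in(.1,.15,.2): print(z,proj(S,[[b[0],b[1],z]]))
C=pose('scene')
for z in(.1,.15): print(z,onplane(C,[(182,362),(275,305),(410,475)],z).round(3),onplane(S,[(386,135),(328,78),(458,122)],z).round(3))
E
```

```text
yaw 33.275158893241496 centre 0.6063183347296398 0.26008453312055385 0.006140214597944346 [ 0.05  0.   -0.02  0.05  0.05  0.03  0.01  0.02  0.06  0.02 -0.03  0.01
  0.06]
yaw 33.27494552057772 centre 0.6063183454884328 0.26008453715087937 0.006140214598555372 [ 0.05  0.   -0.02  0.05  0.05  0.03  0.01  0.02  0.06  0.02 -0.03  0.01
  0.06]
leg [0.75930251 0.15315761 0.        ]
0.1 [[388.67788328 155.34155868]]
0.15 [[390.10468424 136.87522084]]
0.2 [[391.5952973  117.58299646]]
0.1 [[0.936 0.114 0.1  ]
 [0.731 0.12  0.1  ]
 [0.731 0.516 0.1  ]] [[0.799 0.252 0.1  ]
 [0.792 0.66  0.1  ]
 [1.012 0.253 0.1  ]]
0.15 [[0.938 0.138 0.15 ]
 [0.743 0.144 0.15 ]
 [0.742 0.52  0.15 ]] [[0.754 0.165 0.15 ]
 [0.748 0.544 0.15 ]
 [0.952 0.166 0.15 ]]
```

Oval: long-axis yaw about 33°, centre (.6064,.260). The shelf edge at x≈.74 is clear. Gripping.

Call:
send_rows(linear=[[0.001,0,0.05],[0,0,0.05],[0,0,0.023],[0,0,0],[0,0,0],[0,0,0],[0,0,0],[0,0,0]], twist=[[0,0,0],[0,0,0],[0,0,0],[0,0,0],[0,0,0],[0,0,0],[0,0,0],[0,0,0]], gripper=[100,100,100,100,0,0,0,0])

```text
time: 9.38
ee_pos: [0.607, 0.2607, 0.0801]
tcp_rot: [179.9, 0.1, 143.9]
wrist_force: [-1.7, -1.6, 5.9]
opening: 0.0304
grasp_force: 39.5
```

Call:
send_rows(linear=[[0,0,0],[0,0,0],[0,0,-0.03],[0,0,-0.05],[0,0,-0.05],[0,0,0],[0,0,0]], twist=[[0,0,0],[0,0,0],[0,0,0],[0,0,0],[0,0,0],[0,0,0],[0,0,0]], gripper=[0,0,0,0,0,0,0])

```text
time: 10.25
ee_pos: [0.6064, 0.2606, 0.2077]
tcp_rot: [-179.9, -0.0, 143.9]
wrist_force: [-0.3, 0.3, -2.8]
opening: 0.0306
grasp_force: 40.4
```

```bash
python3 plan.py .5088 -.0173 .205 100.2
```

```text
q6 59.3 n 6 yaw turn -43.7
linear [[-0.014, -0.047, 0.0], [-0.02, -0.045, 0.0], [-0.026, -0.042, 0.0], [-0.031, -0.038, 0.0], [-0.035, -0.034, 0.0], [-0.039, -0.029, 0.0]]
twist z each 0.73  total shift tool0 [-0.0848 -0.282   0.0027]
```

Call:
send_rows(linear=[[-0.014,-0.047,0],[-0.02,-0.045,0],[-0.026,-0.042,0],[-0.031,-0.038,0],[-0.035,-0.034,0],[-0.039,-0.029,0],[0,0,0],[0,0,0]], twist=[[0,0,0.73],[0,0,0.73],[0,0,0.73],[0,0,0.73],[0,0,0.73],[0,0,0.73],[0,0,0],[0,0,0]], gripper=[0,0,0,0,0,0,0,0])

```text
time: 11.25
ee_pos: [0.5093, -0.017, 0.2074]
tcp_rot: [-179.9, -0.0, 100.1]
wrist_force: [0.3, -0.2, -2.4]
opening: 0.0305
grasp_force: 40.7
```

```bash
python3 plan.py .5088 -.0173 .1 100.2 2
```

```text
q6 78.0 n 2 yaw turn 0.1
linear [[-0.0, -0.0, 0.054], [-0.0, -0.0, 0.054]]
twist z each -0.0  total shift tool0 [-0.0002 -0.0005  0.1074]
```

Call:
send_rows(linear=[[0,0,0.04],[0,0,0.045],[0,0,0.02],[0,0,0.008],[0,0,0],[0,0,0]], twist=[[0,0,0],[0,0,0],[0,0,0],[0,0,0],[0,0,0],[0,0,0]], gripper=[0,0,0,0,0,0])

```text
time: 12.0
ee_pos: [0.5103, -0.0168, 0.0968]
tcp_rot: [179.9, 0.0, 100.1]
wrist_force: [-0.1, 0.2, -1.9]
opening: 0.0307
grasp_force: 40.6
```

Call:
send_rows(linear=[[0,0,0.002],[0,0,0.0015],[0,0,0],[0,0,0]], twist=[[0,0,0],[0,0,0],[0,0,0],[0,0,0]], gripper=[0,0,0,0])

```text
time: 12.5
ee_pos: [0.5097, -0.0171, 0.0924]
tcp_rot: [180.0, 0.0, 100.1]
wrist_force: [0.2, -0.1, -1.5]
opening: 0.0309
grasp_force: 40.6
```

Call:
send_rows(linear=[[0,0.001,0.0015],[0,0,0.001],[0,0,0],[0,0,0]], twist=[[0,0,0],[0,0,0],[0,0,0],[0,0,0]], gripper=[0,0,0,0])

```text
time: 13.0
ee_pos: [0.5108, -0.0169, 0.0901]
tcp_rot: [180.0, 0.0, 100.1]
wrist_force: [-0.9, 0.1, 2.8]
opening: 0.0303
grasp_force: 41.1
```

Call:
send_rows(linear=[[0,0,-0.002],[0,-0.002,0],[0,0,0.001],[0,0,0.0015],[0,0,0],[0,0,0]], twist=[[0,0,0],[0,0,0],[0,0,0],[0,0,0],[0,0,0],[0,0,0]], gripper=[0,0,0,0,0,0])

```text
time: 13.75
ee_pos: [0.5086, -0.0173, 0.0901]
tcp_rot: [180.0, 0.0, 100.1]
wrist_force: [-5.5, -0.2, 6.7]
opening: 0.0309
grasp_force: 41.5
```

Call:
send_rows(linear=[[0,0,0],[0,0,0],[0,0,0],[0,0,-0.04],[0,0,-0.06],[0,0,-0.03],[0,0,0],[0,0,0]], twist=[[0,0,0],[0,0,0],[0,0,0],[0,0,0],[0,0,0],[0,0,0],[0,0,0],[0,0,0]], gripper=[60,60,60,60,60,100,100,100])

```text
time: 14.75
ee_pos: [0.5085, -0.0173, 0.2183]
tcp_rot: [-179.9, -0.0, 100.1]
wrist_force: [0.3, 0.6, -0.6]
opening: 0.0852
grasp_force: 0.0
```

```bash
python3 look.py ov2 .5098 -.0178 .06 .05; python3 - <<'E'
from h import *
d=np.load('ov2.npz'); v={'wrist':(pose('wrist',dict(ee_pos=d['pos'],tcp_rot=d['rot'])),d['im'])}
for n in('scene','side'): v[n]=(pose(n),camera(n))
for n,(P,im) in v.items():
    try: print(n,[padxy(P,im,c,x).round(4) for c,x in(('red',(.6168,.0564)),('yellow',(.6004,-.0342)))])
    except Exception as e: print(e)
    print('caps',capxy(P,im,'blue',(.5262,.0728),.01).round(4),capxy(P,im,'green',(.5098,-.0178),.01).round(4))
E
python3 plan.py .582 -.2345 .2 100.2
```

```text
[ 0.5085 -0.0173  0.2183] [-1.7994e+02 -1.0000e-02  1.0011e+02]
wrist [array([0.6157, 0.0574]), array([ 0.5997, -0.0329])]
caps [0.5269 0.0716] [ 0.5103 -0.0234]
scene [array([0.6187, 0.0567]), array([ 0.6022, -0.0337])]
caps [0.5284 0.0712] [ 0.5068 -0.0228]
side [array([0.6155, 0.0552]), array([ 0.5994, -0.0343])]
caps [0.5269 0.0719] [ 0.5078 -0.016 ]
q6 77.9 n 4 yaw turn 0.1
linear [[-0.057, 0.009, 0.004], [-0.057, 0.009, 0.004], [-0.057, 0.009, 0.004], [-0.057, 0.009, 0.004]]
twist z each -0.0  total shift tool0 [-0.2268  0.0345  0.0179]
```

View pics/ov2.png

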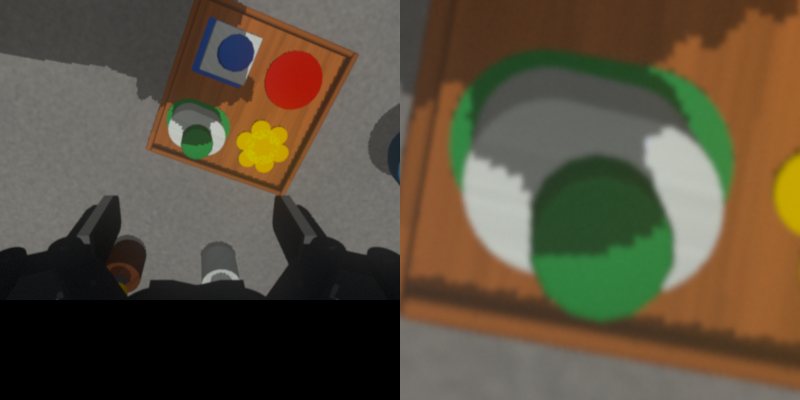

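Oval is centred on the green pad and aligned. On to the round mould.

Call:
send_rows(linear=[[-0.057,0.009,0.004],[-0.057,0.009,0.004],[-0.057,0.009,0.004],[-0.056,0.008,0.006],[0,0,0],[0,0,0],[0,0,0]], twist=[[0,0,0],[0,0,0],[0,0,0],[0,0,0],[0,0,0],[0,0,0],[0,0,0]], gripper=[100,100,100,100,100,100,100])

```text
time: 15.78
ee_pos: [0.5828, -0.2335, 0.2016]
tcp_rot: [180.0, -0.0, 100.2]
wrist_force: [0.1, 0.0, -0.1]
opening: 0.0856
grasp_force: 0.0
```

```bash
python3 look.py rd .582 -.2345 .05 .05; python3 - <<'E'
from h import *
d=np.load('rd.npz'); P=pose('wrist',dict(ee_pos=d['pos'],tcp_rot=d['rot']))
print(capxy(P,d['im'],'red',(.582,-.2345),0,60))
E
```

```text
[ 0.5828 -0.2335  0.2016] [179.98  -0.   100.18]
[ 0.58164478 -0.23436629]
```

View pics/rd.png

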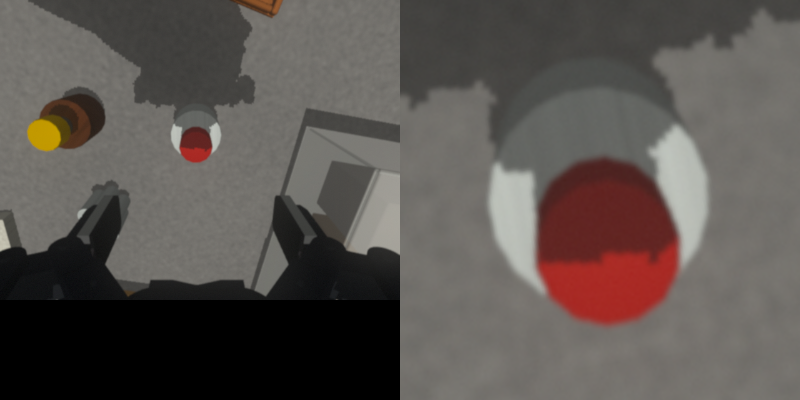

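Silver round, red cap at raw panel (196,145). It's the right one, and the brown press is clearly separate. I'll check the clearance to the clear bin.

```bash
python3 - <<'E'
from h import *
d=np.load('rd.npz'); P=pose('wrist',dict(ee_pos=d['pos'],tcp_rot=d['rot']))
for z in(0,.05,.1,.14): print(z,'wrist',onplane(P,np.array([(305,110),(280,195)])*1.6,z).round(3)[:,:2].tolist(),'side',onplane(pose('side'),[(453,230),(450,285),(535,380)],z).round(3)[:,:2].tolist(),'scene',onplane(pose('scene'),[(205,222),(197,190),(130,112)],z).round(3)[:,:2].tolist())
E
```

```text
0 wrist [[0.713, -0.191], [0.715, -0.312]] side [[0.831, -0.055], [0.729, -0.218], [0.742, -0.48]] scene [[0.716, -0.212], [0.682, -0.309], [0.691, -0.664]]
0.05 wrist [[0.691, -0.186], [0.692, -0.288]] side [[0.79, -0.111], [0.694, -0.264], [0.707, -0.51]] scene [[0.728, -0.175], [0.695, -0.268], [0.703, -0.607]]
0.1 wrist [[0.669, -0.18], [0.67, -0.264]] side [[0.75, -0.168], [0.66, -0.31], [0.671, -0.54]] scene [[0.739, -0.139], [0.708, -0.227], [0.716, -0.55]]
0.14 wrist [[0.651, -0.176], [0.652, -0.245]] side [[0.717, -0.213], [0.632, -0.347], [0.643, -0.563]] scene [[0.748, -0.109], [0.718, -0.195], [0.726, -0.505]]
```

Call:
send_rows(linear=[[0,-0.001,0.05],[0,0,0.05],[0,0,0.023],[0,0,0],[0,0,0],[0,0,0],[0,0,0],[0,0,0]], twist=[[0,0,0],[0,0,0],[0,0,0],[0,0,0],[0,0,0],[0,0,0],[0,0,0],[0,0,0]], gripper=[100,100,100,100,0,0,0,0])

```text
time: 16.82
ee_pos: [0.5824, -0.235, 0.0796]
tcp_rot: [179.9, 0.1, 100.1]
wrist_force: [-2.5, 1.4, 4.7]
opening: 0.0308
grasp_force: 39.3
```

Call:
send_rows(linear=[[0,0,0],[0,0,0],[0,0,-0.03],[0,0,-0.05],[0,0,-0.05],[0,0,0],[0,0,0]], twist=[[0,0,0],[0,0,0],[0,0,0],[0,0,0],[0,0,0],[0,0,0],[0,0,0]], gripper=[0,0,0,0,0,0,0])

```text
time: 17.7
ee_pos: [0.5819, -0.2348, 0.2072]
tcp_rot: [-179.9, -0.0, 100.1]
wrist_force: [0.5, 0.4, -1.9]
opening: 0.0307
grasp_force: 40.4
```

```bash
python3 plan.py .616 .0567 .21 124.7
```

```text
q6 57.9 n 6 yaw turn 24.6
linear [[0.047, 0.014, -0.0], [0.046, 0.017, -0.0], [0.044, 0.021, -0.0], [0.043, 0.024, -0.0], [0.041, 0.027, -0.0], [0.039, 0.03, -0.0]]
twist z each -0.41  total shift tool0 [ 0.281   0.0848 -0.0028]
```

Call:
send_rows(linear=[[0.047,0.014,0],[0.046,0.017,0],[0.044,0.021,0],[0.043,0.024,0],[0.041,0.027,0],[0.039,0.03,0],[0,0,0],[0,0,0]], twist=[[0,0,-0.41],[0,0,-0.41],[0,0,-0.41],[0,0,-0.41],[0,0,-0.41],[0,0,-0.41],[0,0,0],[0,0,0]], gripper=[0,0,0,0,0,0,0,0])

```text
time: 18.7
ee_pos: [0.6159, 0.0574, 0.2066]
tcp_rot: [-179.9, -0.1, 124.7]
wrist_force: [0.1, -0.7, -2.9]
opening: 0.0304
grasp_force: 40.4
```

Call:
send_rows(linear=[[0,0,0.04],[0,0,0.045],[0,0,0.02],[0,0,0.006],[0,0,0],[0,0,0],[0,0,0]], twist=[[0,0,0],[0,0,0],[0,0,0],[0,0,0],[0,0,0],[0,0,0],[0,0,0]], gripper=[0,0,0,0,0,0,0])

```text
time: 19.58
ee_pos: [0.6169, 0.0575, 0.0984]
tcp_rot: [179.9, 0.0, 124.7]
wrist_force: [-0.2, -0.2, -2.3]
opening: 0.0304
grasp_force: 40.4
```

```bash
python3 plan.py .616 .0567 .09 124.7 1
```

```text
q6 60.6 n 1 yaw turn -0.0
linear [[-0.0, -0.001, 0.008]]
twist z each 0.0  total shift tool0 [-0.0002 -0.0012  0.0084]
```

Call:
send_rows(linear=[[0,-0.001,0.003],[0,0,0.002],[0,0,0.0015],[0,0,0],[0,0,0]], twist=[[0,0,0],[0,0,0],[0,0,0],[0,0,0],[0,0,0]], gripper=[0,0,0,0,0])

```text
time: 20.2
ee_pos: [0.6156, 0.057, 0.0908]
tcp_rot: [-180.0, -0.0, 124.7]
wrist_force: [0.5, 1.0, -2.5]
opening: 0.0308
grasp_force: 40.4
```

Call:
send_rows(linear=[[0,0,0.001],[0,0,0],[0,0,0]], twist=[[0,0,0],[0,0,0],[0,0,0]], gripper=[0,0,0])

```text
time: 20.58
ee_pos: [0.6156, 0.057, 0.0898]
tcp_rot: [180.0, -0.0, 124.7]
wrist_force: [0.1, -0.2, -2.0]
opening: 0.0308
grasp_force: 40.5
```

Call:
send_rows(linear=[[0,0,0.001],[0,0,0],[0,0,0]], twist=[[0,0,0],[0,0,0],[0,0,0]], gripper=[0,0,0])

```text
time: 20.95
ee_pos: [0.6157, 0.0569, 0.0896]
tcp_rot: [180.0, 0.0, 124.7]
wrist_force: [-2.6, -0.0, 5.9]
opening: 0.031
grasp_force: 41.2
```

Contact. Release, rise, then plan to the flower.

Call:
send_rows(linear=[[0,0,0],[0,0,0],[0,0,0],[0,0,-0.04],[0,0,-0.06],[0,0,-0.03],[0,0,0]], twist=[[0,0,0],[0,0,0],[0,0,0],[0,0,0],[0,0,0],[0,0,0],[0,0,0]], gripper=[60,60,60,60,60,100,100])

```text
time: 21.82
ee_pos: [0.6167, 0.0571, 0.2217]
tcp_rot: [179.8, 0.1, 124.7]
wrist_force: [1.0, -0.1, -0.1]
opening: 0.0843
grasp_force: 0.0
```

```bash
python3 plan.py .4835 -.3685 .2 100
```

```text
q6 60.6 n 8 yaw turn -24.7
linear [[-0.034, -0.044, 0.003], [-0.037, -0.042, 0.003], [-0.039, -0.04, 0.003], [-0.041, -0.038, 0.003], [-0.043, -0.036, 0.003], [-0.045, -0.033, 0.003], [-0.046, -0.031, 0.003], [-0.048, -0.028, 0.003]]
twist z each 0.31  total shift tool0 [-0.274  -0.3518  0.0217]
```

Call:
send_rows(linear=[[-0.034,-0.044,0.003],[-0.037,-0.042,0.003],[-0.039,-0.04,0.003],[-0.041,-0.038,0.003],[-0.043,-0.036,0.003],[-0.045,-0.033,0.003],[-0.046,-0.031,0.003],[-0.048,-0.028,0.003]], twist=[[0,0,0.31],[0,0,0.31],[0,0,0.31],[0,0,0.31],[0,0,0.31],[0,0,0.31],[0,0,0.31],[0,0,0.31]], gripper=[100,100,100,100,100,100,100,100])

```text
time: 22.82
ee_pos: [0.4812, -0.3703, 0.1931]
tcp_rot: [-179.9, -0.1, 99.8]
wrist_force: [0.1, -0.4, -0.5]
opening: 0.0853
grasp_force: 0.0
```

Call:
send_rows(linear=[[0,0,0],[0,0,0],[0,0,0]], twist=[[0,0,0],[0,0,0],[0,0,0]], gripper=[100,100,100])

```text
time: 23.2
ee_pos: [0.4828, -0.3678, 0.1945]
tcp_rot: [-180.0, -0.0, 100.0]
wrist_force: [1.1, -1.3, -0.5]
opening: 0.0855
grasp_force: 0.0
```

```bash
python3 look.py fl .4835 -.3685 .05 .05; python3 - <<'E'
from h import *
d=np.load('fl.npz'); P=pose('wrist',dict(ee_pos=d['pos'],tcp_rot=d['rot']))
print(capxy(P,d['im'],'yellow',(.4835,-.3685),0,60))
E
```

```text
[ 0.4828 -0.3678  0.1945] [-1.7999e+02 -3.0000e-02  1.0000e+02]
[ 0.48325357 -0.36845401]
```

View pics/fl.png

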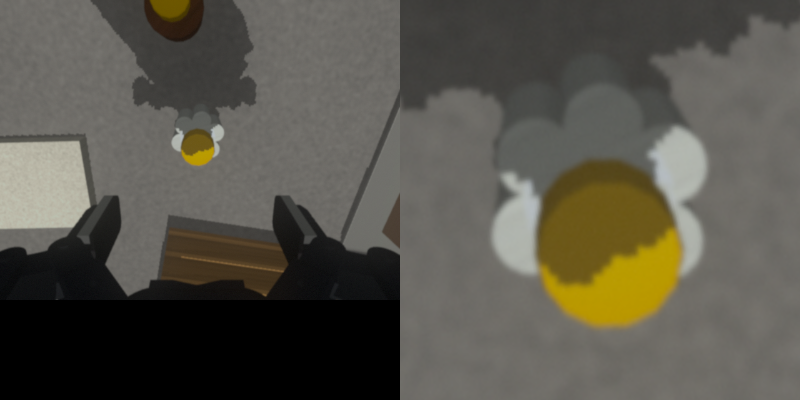

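Silver flower, yellow cap at panel (198,145); petals at about 27° (mod 60), and the pad's at about 50°, so it turns +22°. Quick check on crate clearance.

```bash
python3 - <<'E'
from h import *
d=np.load('fl.npz'); P=pose('wrist',dict(ee_pos=d['pos'],tcp_rot=d['rot']))
for z in(0,.05,.1,.13): print(z,onplane(P,np.array([(168,216),(270,230)])*1.6,z)[:,:2].round(3).tolist(),onplane(pose('side'),[(408,403),(580,347)],z)[:,:2].round(3).tolist(),onplane(pose('scene'),[(222,75),(222,97),(101,150)],z)[:,:2].round(3).tolist())
E
```

```text
0 [[0.466, -0.503], [0.612, -0.5]] [[0.517, -0.447], [0.864, -0.446]] [[0.408, -0.64], [0.456, -0.56], [0.816, -0.58]]
0.05 [[0.466, -0.47], [0.59, -0.467]] [[0.496, -0.479], [0.821, -0.478]] [[0.433, -0.585], [0.48, -0.508], [0.823, -0.527]]
0.1 [[0.467, -0.436], [0.568, -0.435]] [[0.474, -0.511], [0.778, -0.51]] [[0.458, -0.529], [0.503, -0.456], [0.83, -0.474]]
0.13 [[0.467, -0.417], [0.554, -0.415]] [[0.462, -0.53], [0.753, -0.529]] [[0.473, -0.496], [0.516, -0.425], [0.834, -0.442]]
```

Crate face at y≈-.51, clear. Gripping the flower.

Call:
send_rows(linear=[[0,0,0.05],[0,0,0.045],[0,0,0.021],[0,0,0],[0,0,0],[0,0,0],[0,0,0],[0,0,0]], twist=[[0,0,0],[0,0,0],[0,0,0],[0,0,0],[0,0,0],[0,0,0],[0,0,0],[0,0,0]], gripper=[100,100,100,100,0,0,0,0])

```text
time: 24.25
ee_pos: [0.4829, -0.3692, 0.0799]
tcp_rot: [179.9, 0.1, 99.9]
wrist_force: [1.1, 1.2, 6.0]
opening: 0.0307
grasp_force: 39.3
```

Call:
send_rows(linear=[[0,0,0],[0,0,0],[0,0,-0.03],[0,0,-0.05],[0,0,-0.05],[0,0,0],[0,0,0]], twist=[[0,0,0],[0,0,0],[0,0,0],[0,0,0],[0,0,0],[0,0,0],[0,0,0]], gripper=[0,0,0,0,0,0,0])

```text
time: 25.12
ee_pos: [0.4821, -0.3689, 0.2079]
tcp_rot: [-180.0, -0.0, 99.9]
wrist_force: [-0.1, 0.6, -1.5]
opening: 0.031
grasp_force: 40.2
```

```bash
python3 plan.py .5996 -.0337 .21 122.3
```

```text
q6 42.7 n 7 yaw turn 22.4
linear [[0.044, 0.025, -0.0], [0.043, 0.027, -0.0], [0.041, 0.03, -0.0], [0.04, 0.032, -0.0], [0.038, 0.034, -0.0], [0.036, 0.036, -0.0], [0.034, 0.038, -0.0]]
twist z each -0.32  total shift tool0 [ 0.31    0.1733 -0.0021]
```

Call:
send_rows(linear=[[0.044,0.025,0],[0.043,0.027,0],[0.041,0.03,0],[0.04,0.032,0],[0.038,0.034,0],[0.036,0.036,0],[0.034,0.038,0],[0,0,0]], twist=[[0,0,-0.32],[0,0,-0.32],[0,0,-0.32],[0,0,-0.32],[0,0,-0.32],[0,0,-0.32],[0,0,-0.32],[0,0,0]], gripper=[0,0,0,0,0,0,0,0])

```text
time: 26.12
ee_pos: [0.6, -0.0295, 0.2062]
tcp_rot: [-179.8, -0.1, 122.6]
wrist_force: [-0.3, -1.0, -2.2]
opening: 0.0305
grasp_force: 40.3
```

Call:
send_rows(linear=[[0,0,0],[0,0,0.04],[0,0,0.045],[0,0,0.02],[0,0,0.006],[0,0,0],[0,0,0],[0,0,0]], twist=[[0,0,0],[0,0,0],[0,0,0],[0,0,0],[0,0,0],[0,0,0],[0,0,0],[0,0,0]], gripper=[0,0,0,0,0,0,0,0])

```text
time: 27.12
ee_pos: [0.6005, -0.0328, 0.0988]
tcp_rot: [179.9, 0.1, 122.3]
wrist_force: [0.8, 0.5, -1.6]
opening: 0.0303
grasp_force: 40.2
```

```bash
python3 plan.py .5996 -.0337 .09 122.3 1
```

```text
q6 54.6 n 1 yaw turn -0.0
linear [[-0.0, -0.001, 0.009]]
twist z each 0.0  total shift tool0 [-0.0003 -0.0013  0.0088]
```

Call:
send_rows(linear=[[0,-0.001,0.003],[0,0,0.002],[0,0,0.0015],[0,0,0.001],[0,0,0],[0,0,0]], twist=[[0,0,0],[0,0,0],[0,0,0],[0,0,0],[0,0,0],[0,0,0]], gripper=[0,0,0,0,0,0])

```text
time: 27.88
ee_pos: [0.5992, -0.0332, 0.0903]
tcp_rot: [180.0, 0.0, 122.3]
wrist_force: [0.6, 0.9, -1.7]
opening: 0.0307
grasp_force: 40.2
```

Call:
send_rows(linear=[[0,0,0.001],[0,0,0],[0,0,0]], twist=[[0,0,0],[0,0,0],[0,0,0]], gripper=[0,0,0])

```text
time: 28.25
ee_pos: [0.5994, -0.0331, 0.0899]
tcp_rot: [180.0, 0.0, 122.3]
wrist_force: [0.5, 0.1, 5.2]
opening: 0.0307
grasp_force: 40.6
```

Contact; release, rise and back off for a full look.

Call:
send_rows(linear=[[0,0,0],[0,0,0],[0,0,0],[0,0,-0.04],[0,0,-0.06],[0,0,-0.05],[-0.02,0.02,-0.03],[0,0,0]], twist=[[0,0,0],[0,0,0],[0,0,0],[0,0,0],[0,0,0],[0,0,0],[0,0,0],[0,0,0]], gripper=[60,60,60,60,60,60,60,60])

```text
time: 29.25
ee_pos: [0.6286, -0.0397, 0.271]
tcp_rot: [179.8, 0.1, 122.3]
wrist_force: [-0.2, -0.6, -0.3]
opening: 0.051
grasp_force: 0.0
```

Call:
send_rows(linear=[[0,0,0],[0,0,0]], twist=[[0,0,0],[0,0,0]], gripper=[60,60])

```text
time: 29.5
ee_pos: [0.6259, -0.0392, 0.268]
tcp_rot: [-179.9, -0.1, 122.3]
wrist_force: [-0.2, -0.7, 0.5]
opening: 0.0511
grasp_force: 0.0
```

```bash
python3 look.py fin .5633 .0193 .035 .11; python3 - <<'E'
from h import *
d=np.load('fin.npz'); v={'wrist':(pose('wrist',dict(ee_pos=d['pos'],tcp_rot=d['rot'])),d['im'])}
for n in('scene','side'): v[n]=(pose(n),camera(n))
cv2.imwrite('pics/fin2.png',np.hstack([cv2.resize(v['scene'][1][180:320,230:400],(400,330),interpolation=2),cv2.resize(v['side'][1][140:290,250:430],(400,330),interpolation=2)])[:,:,::-1])
E
```

```text
[ 0.6259 -0.0392  0.268 ] [-1.7989e+02 -8.0000e-02  1.2231e+02]
```

View pics/fin.png

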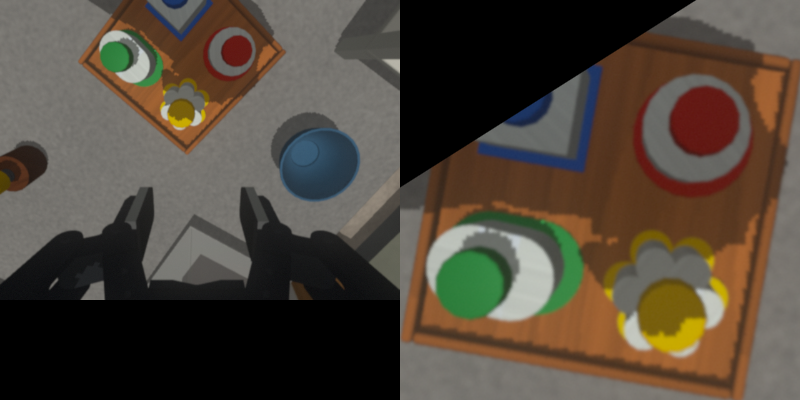

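View pics/fin2.png

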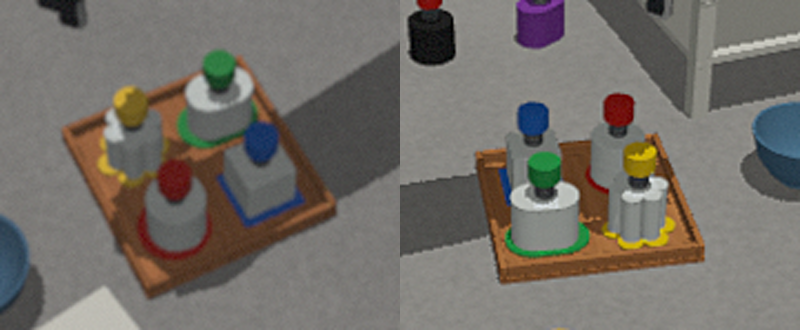

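All four moulds stand upright on their matching pads, aligned, with pad rims showing evenly. The look-alikes are untouched and the gripper is clear.

```bash
python3 -c "
from workcell import ticket; print(ticket.job_done())"
```

```text
the job is handed in; nothing more can be done
None
```

The job is handed in at about 30 s: all four aluminium moulds stand upright on their matching pads, with the square one about 2 mm off centre by my measurements, and I left the black mould and the wooden press alone.

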